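# Clear return tokens off the key cabinet shelf

### The job

Take the scraper block and use it to sweep the three round return tokens off the steel shelf, over its front edge into the return trough; reach in behind them under the open flap without shifting it. Do not touch the tokens with the gripper, and leave the padlock, the key fob and everything on the table where they are. Then stand the scraper upright in the middle of its mat again and let go.

Things in the scene. Friction and masses are not known exactly. Their poses are not given: they have to be found in the camera images.
- shelf_edge (a point): middle of the front edge of the key cabinet's steel shelf, on its top face, 70 mm above the table. Axes: x level from the edge back into the cabinet, y along the edge to the left, z up. The shelf is flat and level, 440 mm wide (y -220 to 220), 280 mm deep (x 0 to 280). All loose things on it lie in front of x = 210.
- cabinet: the fixed key cabinet; origin on the table below shelf_edge, same axes. Its steel body stands on the shelf behind x = 280, top 220 mm above the table. Seven brass hooks stick out of it in a row to x = 243, their lowest parts 82 mm above the shelf; above them the open flap overhangs the back of the shelf.
- flap_edge (a point): middle of the lower free edge of the steel flap, 420 mm wide, 100 long, 10 thick (above this point). Hinged on the cabinet at x = 276 of the shelf_edge frame, underside there 125 mm above the shelf, it sticks out forwards over the shelf: when level its free edge is at x = 176. Axes: x back to the hinge, y left, z up out of the flap
- flap (a joint): flap angle, rad: 0 = level, larger = free edge tipped up (starts between 0 and 0.25); a stiff hinge that stays where it is. It is not to be moved
- trough (a point): middle of the inner floor of the return trough, 5 mm above the table, fixed along the front of the shelf just below its front edge. Axes as shelf_edge. Inside 105 mm (x) by 430 mm (y); its front and end walls are 5 mm thick and rise 45 mm above the table, its back is the 70 mm high face of the shelf
- scraper: scraper block, standing upright on its foot on the mat; 115 mm tall, about 200 g. Foot: plain block 30 mm (x) by 70 mm (y) by 40 mm high (z 0 to 40) in black plastic. Above it, centred, a flat wooden handle 24 mm thick (x) by 50 mm wide (y), z 40 to 115. Origin: centre of the underside; z up through the handle. It is the same turned half round
- mat: fixed square rubber mat, 120 by 120 mm, 4 mm thick, the scraper's place, on the table left or right of the cabinet; origin at the centre of its underside, on the table
- token1_center (a point): squat round resin return token, a disc 60 mm across and 16 mm thick with slightly bevelled rims, lying flat and loose on the shelf (about 50 g); the point is the disc's centre, 8 mm above the shelf. One of three alike
- token2_center (a point): squat round resin return token, a disc 60 mm across and 16 mm thick with slightly bevelled rims, lying flat and loose on the shelf (about 50 g); the point is the disc's centre, 8 mm above the shelf. One of three alike
- token3_center (a point): squat round resin return token, a disc 60 mm across and 16 mm thick with slightly bevelled rims, lying flat and loose on the shelf (about 50 g); the point is the disc's centre, 8 mm above the shelf. One of three alike
- token1: the same token as token1_center, origin at the centre of its underside as started
- token2: the same token as token2_center, origin at the centre of its underside as started
- token3: the same token as token3_center, origin at the centre of its underside as started
- padlock: chrome padlock lying flat and loose on the shelf among the tokens, to be left alone: x from -44 to 44 mm (shackle at +x), y from -28 to 28, 24 mm high; origin at the centre of its underside
- fob: long plastic key fob with a wire loop lying flat and loose on the shelf among the tokens, to be left alone: x from -40 to 40 mm (loop at +x), y from -17 to 17, 12 mm high; origin at the centre of its underside
- terminal: card terminal, a fixed low box 130 mm (x) by 80 mm (y) by 33 mm high on the table on the other side of the cabinet from the mat; origin at the centre of its underside
- tagdisc: large thin acrylic tag disc lying on the table, 90 mm across, 6 mm thick, leave alone; origin under its centre
- mug: mug on the table, 80 mm across without its handle, 90 mm high, leave alone; origin under its centre
- sanitiser: upright bottle on the table, 60 mm across, 160 mm high, leave alone; origin under its centre
Things that resemble listed ones, but are neither listed nor needed, are in the scene too. What is shaped like the token1 but brown is not meant.

How it is judged (in metres and radians):
On the way, in this order (a step that is already met when the one before it is completed fails the run):
1. all three tokens lie in the trough (x of token1_center in the frame of trough between -0.06 and 0.06 m and y of token1_center in the frame of trough between -0.22 and 0.22 m and height (world z) of each of token1_center, token2_center, token3_center below 0.062 m and x of token2_center in the frame of trough between -0.06 and 0.06 m and y of token2_center in the frame of trough between -0.22 and 0.22 m and x of token3_center in the frame of trough between -0.06 and 0.06 m and y of token3_center in the frame of trough between -0.22 and 0.22 m), for 0.2 s.
2. the scraper stands upright on its mat again (horizontal distance between scraper and mat below 0.045 m and angle between scraper's own z axis and vertical below 0.1 rad and height (world z) of scraper below 0.012 m and linear speed of scraper below 0.03 m/s), for 0.2 s.
At the end, for the whole second after the job is handed in: all three tokens lie at rest inside the return trough (centres within its walls and less than 62 mm above the table), and the scraper stands at rest on its mat, upright within 0.1 rad, its centre within 45 mm of the mat's centre (all of step 1 and all of step 2 and linear speed of each of token1, token2, token3 below 0.03 m/s); the robot touches nothing.
It fails at once if the padlock or the key fob on the shelf is shifted by more than 20 mm (distance of any of padlock, fob from where it was at the start of the episode above 0.02 m).
It fails at once if the open flap is shifted: its free edge moves more than 15 mm (distance of flap_edge from where it was at the start of the episode above 0.015 m).
It fails at once if a token is touched by the gripper or arm instead of the scraper (contact force between any of the fingers, the arm and token1 above 0.5 N or contact force between any of the fingers, the arm and token2 above 0.5 N or contact force between any of the fingers, the arm and token3 above 0.5 N).
It fails at once if the tag disc, mug or bottle on the table is shifted by more than 30 mm (distance of any of tagdisc, mug, sanitiser from where it was at the start of the episode above 0.03 m).
It also fails if it takes over 61 s, if anything falls off the work surface, if the arm or the gripper's body presses on something with over 40 N, if the wrist force passes 120 N, or if a joint passes its speed limit or range.

### The arm

A 6-joint arm with a two-finger parallel gripper is mounted at the origin on the work surface. World frame = base frame: x ahead of the robot, y to its left, z up, the work surface at z = 0. Lengths are in mm, angles in degrees, forces in N, time in s.
With the tool pointing down it reaches from about 350 to 850 mm from the base axis. Payload 8.1 kg.
Tool frame: the origin (TCP) lies at the very end of the fingers, on their centre line; the grasp point (between the pads) lies 19 mm behind it; z points along the fingers, y is the line along which they close (so a half turn about z gives the same grasp; the last joint's range is limited). The gripper opens to 85 mm and grips with 20 to 120 N. Pads are 22 mm wide; open, the fingers measure 114 mm over their backs; the gripper's body (76 mm by 85 mm) begins 54 mm behind the grasp point. The pads swing forward as they close: fully open they stand 13 mm farther back than shut.
Start: joints at [69.878, 7.471, 85.268, -0, 87.261, -4.893], TCP at [157.586, 578.94, 194.592] pointing down, gripper open.
Joint ranges: [-169.43, 169.43], [-51.17, 129.36], [1.28, 143.12], [-76.62, 256.62], [0, 156.53], [-152.29, 152.29]. Speed limits (degrees/s): [136.94, 136.94, 159.86, 180, 180, 180].

### API

Orientations are given as [roll, pitch, yaw] about the fixed x, y, z axes, in that order (R = Rz(yaw) Ry(pitch) Rx(roll)).
In Python, from bench import sense, eyes, job, models gives the robot as it stands. The module is installed in compiled form; this text tells all that it offers.
- The arm moves only by the tool apply_moves, never from a script. Its argument "rows" is a list of rows, each a list of 6 numbers: the shift along the tool's x, y, z in mm, then the turn, a rotation vector about the tool's x, y, z in rad. In form: [[dx, dy, dz, rx, ry, rz], ...]. A call has exactly 5 rows; each row shifts and turns the commanded pose from where the row before left it, along the tool's axes as they then stand; what a row does not reach is not made up. A row lasts 1/8 s, in which the tool goes at most 62.5 mm and 10.7 degrees, less where a joint would pass 70% of its speed; a pose out of reach is approached as far as the arm can. A call is refused whole if a number of a shift passes 62.5 or a number of a turn 0.188, either way. A call with a gripper value outside its range is refused whole. "fingers" is the finger opening in mm, from 0 to 85.4, set as the call begins (left out, the last holds). The fingers move at their own pace and stop on an object; "grip_force" is the grip in N (left out, the last holds). Time passes only in rows, so rows that do not move let the fingers close, or fill a call up. It gives the time, the measured TCP pose, the force, the opening and the grip force at its end, in the units of the state.
- sense(): the state, without advancing time (a new reading comes with each control period).
- eyes.snapshot(name): name is "side" or "top" or "wrist"; returns (picture, depth): 384x512x3 uint8, red, green, blue; 384x512 float32, mm along the optical axis (not along the pixel's ray), 0 where there is no reading.
- eyes.get_calibration(name): a dict with "intrinsics" (3x3 intrinsics, pixels), "R" (3x3) and "t" (3): a world point X has camera coordinates R X + t; the wrist camera has in their place "mount" (4x4, takes a point from camera to tool coordinates, whose origin is the TCP and whose axes are the flange's). Camera axes: x right, y down, z forward; pixel columns grow to the right and rows downward; lengths in mm; the calibration is good to about 2 mm. A picture is of the moment at which its call begins: read the wrist's pose just before it. get_calibration takes no time and is no camera call.
- job.hand_in(): hands the job in; it is judged then, once.
Trained networks look in the newest picture that a camera, given by its name, has taken for a name from the list of things; names that differ only in an ending like _2 or _b are one class to them, and where a whole thing is asked for, a point or a joint stands for the part that bears it (a point fixed in the world has none). Each returns a list of dicts, best first, with "confidence" (0 to 1); they miss things now and then, are a little off and sometimes report something else, mostly with a low value. They report only what shows in the picture. A call takes as long as a camera call. They do not tell look-alikes from the thing itself.
- models.boxes_of(name, camera): "xyz" ([x, y, z] in mm, in world coordinates, good to about 4 mm: the middle of the surface that is visible of it).
- models.cut_out(name, camera): "pixels" (384x512 bool, what is visible of it).
- models.place_of(name, camera): "xyz" ([x, y, z] in mm, in world coordinates, good to about 4 mm: a listed point, or the origin of a listed thing).
The state is a dict: "time": time; "joint_pos": joint angles; "qd": joint speeds; "joint_efforts": joint torques, N m; "tool_pos": TCP position; "tcp_rot": TCP orientation; "ft_force": force on the tool from outside, world axes, zero at the start; "wrist_torque": the same for the moment, N m; "finger_gap": finger opening in mm; "grip_force": force on a finger pad.
Only numpy, scipy, OpenCV 4.12 (cv2) and the standard library are available. Lean on these libraries where they do the work, as an engineer would, in place of code of your own. Each camera call takes 0.05 s, during which the arm holds its last target. There are 200 camera calls.

## Working session

There is one attempt and no reset: what is moved stays moved. The work goes in short steps, Python scripts to look and compute and a tool call to move; the robot and the scene stay as the last step left them, time stands still between calls to the robot, and variables do not carry over. Pictures are saved under pics/ and viewed, at most 10 in all, crops included, and the job is handed in when it is done.

Besides the shell and the picture viewer there is one more tool, called after "Request:" as a command line: name --pt "numbers of a row" for each row, then --argument value for the rest. apply_moves: Moves the arm, as the interface text tells. Its arguments: {"type":"object","properties":{"rows":{"type":"array"},"fingers":{"type":"number"},"grip_force":{"type":"number"}},"required":["rows"]}

```bash
mkdir -p pics
cat > h.py <<'E'
import numpy as np,cv2
from bench import sense,eyes,job,models
def save(cam,fn):
    p,d=eyes.snapshot(cam); cv2.imwrite('pics/'+fn,p[:,:,::-1]); return p,d
def world(cam,d):
    c=eyes.get_calibration(cam);K=np.array(c['intrinsics']);R=np.array(c['R']);t=np.array(c['t'])
    v,u=np.mgrid[:d.shape[0],:d.shape[1]]
    P=np.stack([(u-K[0,2])/K[0,0]*d,(v-K[1,2])/K[1,1]*d,d],-1)
    return (P-t)@R
def proj(cam,X):
    c=eyes.get_calibration(cam);q=np.array(c['intrinsics'])@(np.array(c['R'])@np.array(X)+np.array(c['t']));return (q[:2]/q[2]).round()
E
python3 - <<'E'
from h import *
np.set_printoptions(suppress=True,precision=1)
s=sense();print(s)
for cam in('top','side'):
    p,d=save(cam,cam+'0.png')
    c=eyes.get_calibration(cam);print(cam,-np.array(c['R']).T@np.array(c['t']))
    np.save('d_%s.npy'%cam,d);np.save('p_%s.npy'%cam,p)
    for n in 'shelf_edge flap_edge trough scraper mat token1_center padlock fob terminal tagdisc mug sanitiser'.split():
        print(n,[(np.round(r['xyz']).tolist(),round(r['confidence'],2),proj(cam,r['xyz']).tolist()) for r in models.place_of(n,cam)])
E
```

```text
{'time': 0.0, 'joint_pos': array([69.9,  7.5, 85.3,  0. , 87.3, -4.9]), 'qd': array([-0.1,  0. ,  0. , -0.1,  0. ,  0.1]), 'joint_efforts': array([  0. , -56.9, -50.1,  -0. ,   0. ,  -0. ]), 'tool_pos': array([157.4, 578.3, 193.5]), 'tcp_rot': array([-179.9,   -0. ,  164.8]), 'ft_force': array([-0. ,  0.5, -0.1]), 'wrist_torque': array([ 0. , -0.1,  0. ]), 'grip_force': 0.0, 'finger_gap': 85.13294780259675}
top [ 460.4  -63.6 1297.1]
shelf_edge [([454.0, 34.0, 70.0], 0.59, [226.0, 236.0])]
flap_edge [([634.0, 26.0, 216.0], 0.84, [226.0, 173.0]), ([406.0, 31.0, 9.0], 0.5, [228.0, 251.0])]
trough [([404.0, 32.0, 8.0], 0.91, [228.0, 251.0])]
scraper [([431.0, 390.0, 6.0], 0.59, [120.0, 241.0]), ([545.0, -527.0, -0.0], 0.45, [396.0, 211.0])]
mat [([435.0, 380.0, 1.0], 0.79, [124.0, 240.0])]
token1_center [([588.0, 20.0, 66.0], 0.75, [231.0, 194.0]), ([816.0, -271.0, 8.0], 0.73, [319.0, 131.0]), ([567.0, -57.0, 78.0], 0.52, [255.0, 201.0]), ([714.0, -263.0, 9.0], 0.52, [317.0, 160.0])]
padlock [([588.0, 114.0, 69.0], 0.71, [202.0, 194.0])]
fob []
terminal [([485.0, -383.0, 2.0], 0.82, [35
[... 393 characters left out ...]
.77, [200.0, 229.0])]
scraper [([428.0, 390.0, 3.0], 0.54, [157.0, 171.0])]
mat [([432.0, 380.0, 1.0], 0.8, [159.0, 172.0])]
token1_center [([811.0, -277.0, 8.0], 0.76, [339.0, 222.0]), ([566.0, -51.0, 76.0], 0.56, [249.0, 207.0]), ([576.0, -147.0, 70.0], 0.52, [268.0, 223.0]), ([707.0, -262.0, 11.0], 0.49, [316.0, 234.0])]
padlock [([589.0, 111.0, 69.0], 0.57, [227.0, 180.0])]
fob [([576.0, -147.0, 72.0], 0.64, [268.0, 223.0])]
terminal [([484.0, -381.0, 0.0], 0.78, [292.0, 295.0]), ([575.0, -150.0, 70.0], 0.57, [268.0, 224.0])]
tagdisc []
mug [([683.0, -432.0, 2.0], 0.62, [346.0, 271.0])]
sanitiser [([547.0, -520.0, -0.0], 0.58, [337.0, 315.0]), ([587.0, 20.0, 67.0], 0.21, [241.0, 194.0])]
```

Run:
```python
from h import *
p=np.load('p_top.npy');q=np.load('p_side.npy')
a=cv2.resize(p[120:280,90:350],None,fx=3,fy=3,interpolation=cv2.INTER_CUBIC)
cv2.imwrite('pics/topc.png',a[:,:,::-1])
b=cv2.resize(q[120:280,130:330],None,fx=3.7,fy=3.7,interpolation=cv2.INTER_CUBIC)
cv2.imwrite('pics/sidec.png',b[:,:,::-1])
```

```text
(no output)
```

View pics/topc.png

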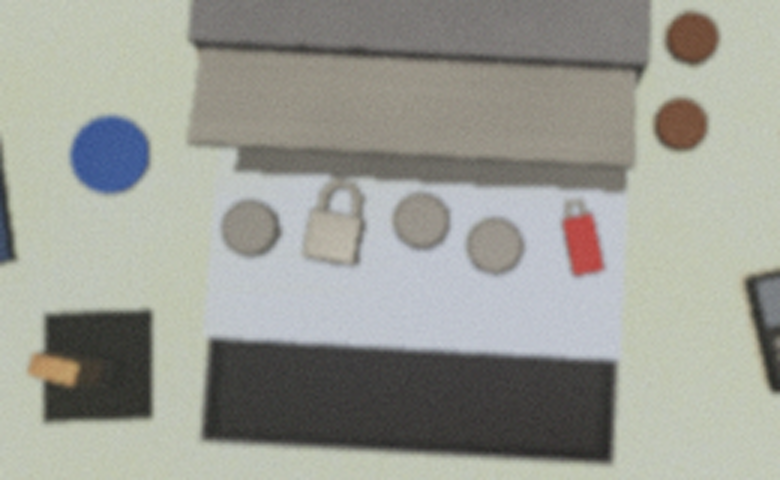

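View pics/sidec.png

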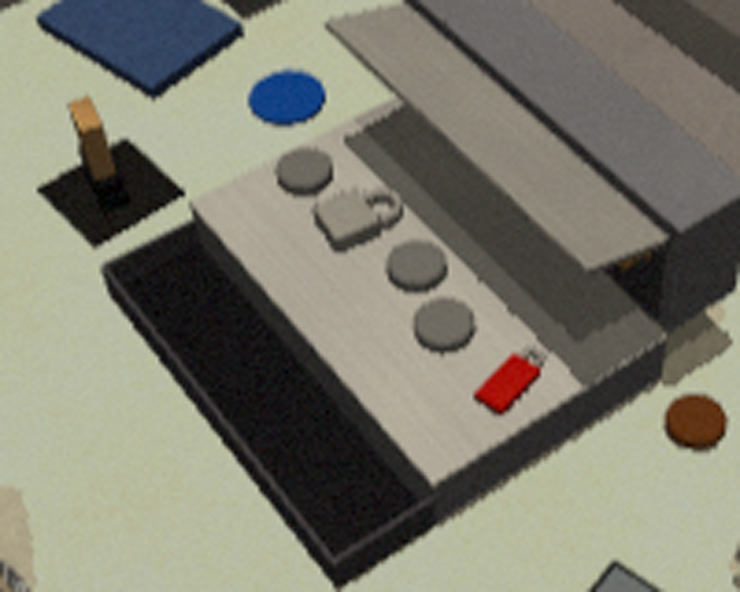

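Run:
```python
from h import *
np.set_printoptions(suppress=True,precision=1)
for cam in('top','side'):
    p=np.load('p_%s.npy'%cam);d=np.load('d_%s.npy'%cam);W=world(cam,d);ok=d>0
    X,Y,Z=W[...,0],W[...,1],W[...,2]
    print(cam,'table z',np.median(Z[ok&(abs(Z)<15)]),'shelf z',np.median(Z[ok&(abs(Z-70)<7)&(X>450)&(X<560)&(abs(Y)<150)]))
    sh=ok&(abs(Z-70)<6)&(X>400)&(X<700)&(abs(Y-20)<260)
    r=cv2.minAreaRect(W[sh][:,:2].astype(np.float32));print('shelf rect',r,cv2.boxPoints(r).tolist())
    # front edge line: min X per Y bin
    ys=np.arange(-150,200,12);e=[np.percentile(X[sh&(abs(Y-y)<6)],1) for y in ys]
    print('edge fit',np.polyfit(ys,e,1))
    m=(ok&(Z>78)&(Z<100)&(X>480)&(X<660)&(abs(Y-20)<210)).astype(np.uint8)
    n,l,st,c=cv2.connectedComponentsWithStats(m)
    for i in range(1,n):
        if st[i,4]>15:
            w=W[l==i];r=cv2.minAreaRect(w[:,:2].astype(np.float32));print(st[i,4],'mean',w.mean(0),'rect',np.round(r[0]),np.round(r[1]),r[2],'min',w.min(0),'max',w.max(0))
    f=ok&(X>600)&(X<800)&(abs(Y-20)<190)&(Z>150)
    A=W[f];print('flap x,z:')
    for y in(-100,0,100):
        g=A[abs(A[:,1]-y)<8];g=g[np.argsort(g[:,0])];print(y,g[::max(1,len(g)//10)][:,[0,2]].tolist())
    s=ok&(abs(X-430)<60)&(abs(Y-390)<70)&(Z>100)
    w=W[s];print('scr top',s.sum(),w.mean(0),cv2.minAreaRect(w[:,:2].astype(np.float32)))
    s=ok&(abs(X-430)<60)&(abs(Y-390)<70)&(Z>20);w=W[s]
    for z in range(20,125,10):
        g=w[abs(w[:,2]-z)<5]
        if len(g)>4:print(z,len(g),g.mean(0),cv2.minAreaRect(g[:,:2].astype(np.float32)))
    dk=ok&(abs(Z)<12)&(abs(X-435)<80)&(abs(Y-380)<80)&(p.max(2)<80);w=W[dk];print('mat',cv2.minAreaRect(w[:,:2].astype(np.float32)))
```

```text
top table z 0.3802826329299182 shelf z 69.82263618849746
shelf rect ((558.475341796875, 28.462020874023438), (440.736572265625, 204.13380432128906), 87.66468811035156) [[447.51373291015625, -187.5642547607422], [651.4779663085938, -195.88221740722656], [669.4369506835938, 244.48829650878906], [465.47271728515625, 252.80625915527344]]
edge fit [  0.  457.2]
386 mean [580.8 112.7  91.5] rect [589. 111.] [58. 88.] 79.68714904785156 min [543.8  83.2  78.2] max [633.1 144.6  99. ]
278 mean [590.8  22.9  85.6] rect [591.  22.] [58. 56.] 46.07559585571289 min [561.4  -5.4  79.3] max [618.6  51.9  93.5]
275 mean [580.5 202.6  85.1] rect [581. 202.] [58. 56.] 0.4754040539264679 min [552.2 174.   78.1] max [609.9 229.9  91.7]
205 mean [ 570.2 -146.4   81.7] rect [ 576. -145.] [78. 33.] 12.93077564239502 min [ 535.4 -166.5   78.1] max [ 615.1 -125.3   88.4]
277 mean [565.5 -54.6  85.4] rect [565. -55.] [58. 55.] 45.82511901855469 min [537.2 -81.5  80.2] max [594.3 -24.7  91.8]
flap x,z:
-100 [[632.0767472210184, 229.05681822228124], [646.1789769734619, 228.6029678455341], [661.4915389349401, 22
[... 6149 characters left out ...]
6875, 376.1282653808594), (30.247304916381836, 23.85690689086914), 88.69627380371094)
90 12 [426.2 373.4  88.9] ((423.789794921875, 384.937744140625), (15.553186416625977, 50.167266845703125), 10.99802303314209)
100 13 [430.6 364.7  99.8] ((428.92840576171875, 364.2137145996094), (19.890918731689453, 11.585480690002441), 9.27357292175293)
110 15 [426.2 369.7 110.4] ((424.605712890625, 377.298828125), (20.213136672973633, 33.63085174560547), 17.315847396850586)
120 59 [432.4 385.9 120.8] ((433.1813049316406, 386.8918762207031), (51.68762969970703, 24.773588180541992), 76.02967834472656)
mat ((435.13592529296875, 380.8873291015625), (119.08103942871094, 124.37408447265625), 2.0305492877960205)
```

```bash
cat >> h.py <<'E'
from scipy.spatial.transform import Rotation as Ro
def tool(h,e):
    h,e=np.radians([h,e]);z=np.array([np.cos(e)*np.cos(h),np.cos(e)*np.sin(h),-np.sin(e)]);y=np.array([-np.sin(h),np.cos(h),0])
    return np.stack([np.cross(y,z),y,z],1)
def cur():
    s=sense();return np.array(s['tool_pos']),Ro.from_euler('xyz',s['tcp_rot'],degrees=True).as_matrix()
def plan(T,R1,n,start=None):
    p,R=start or cur(); w=Ro.from_matrix(R.T@R1).as_rotvec()/n; st=(np.array(T)-p)/n; rows=[]
    for i in range(n):
        d=R.T@(st*(i+1)+(start or P0)[0]-p) if 0 else R.T@st
        d=np.round(d,1);q=np.round(w,3);rows.append(d.tolist()+q.tolist());p=p+R@d;R=R@Ro.from_rotvec(q).as_matrix()
    for i in range(0,n,5):print(rows[i:i+5])
    print('end',p.round(1),'err',(np.array(T)-p).round(1),'rot err deg',np.degrees(Ro.from_matrix(R.T@R1).as_rotvec()).round(2))
    return p,R
O=np.array([456.5,32.8,70.]);H=-2.35
def S(x,y,z):
    c,s=np.cos(np.radians(H)),np.sin(np.radians(H));return O+[c*x-s*y,s*x+c*y,z]
E
sed -i 's/d=R.T@(st\*(i+1).*$/d=R.T@st/' h.py
python3 - <<'E'
from h import *
np.set_printoptions(suppress=True,precision=3)
print('mount',np.array(eyes.get_calibration('wrist')['mount']))
d=np.load('d_top.npy');W=world('top',d)
f=W[(d>0)&(W[...,0]>642)&(W[...,0]<722)&(abs(W[...,1]-20)<180)&(W[...,2]>180)]
c,s=np.cos(np.radians(H)),np.sin(np.radians(H));xs=(f[:,:2]-O[:2])@[c,s]
a=np.polyfit(xs,f[:,2]-70,1);print('flap top fit z at x=178,200,276',np.polyval(a,[178,200,276]),'slope',a[0])
R=tool(-13.4,35);C=np.array([432.1,387.4,76])
plan(C-80*R[:,2],R,10)
E
```

```text
mount [[   0.      -0.959   -0.283   71.956]
 [   1.       0.      -0.001    0.01 ]
 [   0.001   -0.283    0.959 -179.871]
 [   0.       0.       0.       1.   ]]
flap top fit z at x=178,200,276 [159.861 154.265 134.935] slope -0.25434229722367774
[[-25.0, -11.5, 7.3, -0.002, -0.096, -0.003], [-24.1, -11.6, 9.6, -0.002, -0.096, -0.003], [-23.1, -11.7, 11.8, -0.002, -0.096, -0.003], [-21.8, -11.8, 14.0, -0.002, -0.096, -0.003], [-20.3, -11.8, 16.0, -0.002, -0.096, -0.003]]
[[-18.6, -11.9, 17.8, -0.002, -0.096, -0.003], [-16.8, -12.0, 19.5, -0.002, -0.096, -0.003], [-14.8, -12.1, 21.0, -0.002, -0.096, -0.003], [-12.7, -12.2, 22.3, -0.002, -0.096, -0.003], [-10.5, -12.3, 23.4, -0.002, -0.096, -0.003]]
end [368.3 402.6 121.8] err [ 0.1 -0.   0.1] rot err deg [ 0.24  0.01 -0.09]
```

Request:
apply_moves --pt "-25 -11.5 7.3 -0.002 -0.096 -0.003" --pt "-24.1 -11.6 9.6 -0.002 -0.096 -0.003" --pt "-23.1 -11.7 11.8 -0.002 -0.096 -0.003" --pt "-21.8 -11.8 14 -0.002 -0.096 -0.003" --pt "-20.3 -11.8 16 -0.002 -0.096 -0.003" --fingers 85 --grip_force 80

```text
time: 1.92
tool_pos: [263.6, 490.5, 158.5]
tcp_rot: [179.5, 27.7, 165.5]
ft_force: [0.6, -0.4, -0.7]
finger_gap: 85.0
grip_force: 0.0
```

Request:
apply_moves --pt "-18.6 -11.9 17.8 -0.002 -0.096 -0.003" --pt "-16.8 -12 19.5 -0.002 -0.096 -0.003" --pt "-14.8 -12.1 21 -0.002 -0.096 -0.003" --pt "-12.7 -12.2 22.3 -0.002 -0.096 -0.003" --pt "-10.5 -12.3 23.4 -0.002 -0.096 -0.003"

```text
time: 2.55
tool_pos: [368.8, 402.6, 122.0]
tcp_rot: [179.5, 55.2, 166.4]
ft_force: [-0.2, -0.3, 0.3]
finger_gap: 85.0
grip_force: 0.0
```

Run:
```python
from h import *
np.set_printoptions(suppress=True,precision=1)
s=sense();print(s['time'],s['joint_pos'],s['tool_pos'],s['tcp_rot'],s['ft_force'])
# kinematic check: arm plane 2-link with spherical wrist, tool dir from pose
p,R=cur();R1=tool(-13.4,35);C=np.array([432.1,387.4,76])
print('e',np.degrees(np.arcsin(-R[2,2])),'h',np.degrees(np.arctan2(R[1,2],R[0,2])))
plan(C+22*R1[:,2],R1,5)
```

```text
2.55 [ 78.2   4.9 115.7 -58.6  74.   26.7] [368.8 402.6 122. ] [179.5  55.2 166.4] [-0.2 -0.3  0.3]
e 34.83369087235908 h -13.003941236522282
[[0.1, -0.1, 20.3, 0.001, 0.001, -0.0], [0.1, -0.1, 20.4, 0.001, 0.001, -0.0], [0.1, -0.1, 20.4, 0.001, 0.001, -0.0], [0.1, -0.1, 20.4, 0.001, 0.001, -0.0], [0.0, -0.1, 20.4, 0.001, 0.001, -0.0]]
end [449.8 383.2  63.3] err [-0.1  0.1  0. ] rot err deg [ 0.  -0.1 -0.1]
```

Run:
```python
from h import *
R=tool(-13.4,52);C=np.array([432.1,387.4,76])
plan(C-80*R[:,2],R,5)
```

```text
[[-4.6, -0.0, 0.7, 0.001, 0.06, -0.0], [-4.6, -0.0, 0.4, 0.001, 0.06, -0.0], [-4.7, -0.0, 0.1, 0.001, 0.06, -0.0], [-4.6, -0.0, -0.2, 0.001, 0.06, -0.0], [-4.6, -0.0, -0.5, 0.001, 0.06, -0.0]]
end [384.1 398.9 139. ] err [ 0.1 -0.1  0. ] rot err deg [ 0.06 -0.02 -0.06]
```

Request:
apply_moves --pt "-4.6 0 0.7 0.001 0.06 0" --pt "-4.6 0 0.4 0.001 0.06 0" --pt "-4.7 0 0.1 0.001 0.06 0" --pt "-4.6 0 -0.2 0.001 0.06 0" --pt "-4.6 0 -0.5 0.001 0.06 0"

```text
time: 3.18
tool_pos: [383.8, 399.1, 139.2]
tcp_rot: [179.9, 37.7, 166.5]
ft_force: [-0.1, -0.1, -0.6]
finger_gap: 84.7
grip_force: 0.0
```

```bash
cat > fit.py <<'E'
from h import *
import json,os
from scipy.optimize import least_squares
np.set_printoptions(suppress=True,precision=1)
D=json.load(open('kin.json')) if os.path.exists('kin.json') else [
 [[69.878,7.471,85.268,0,87.261,-4.893],[157.586,578.94,194.592],[180,0,164.8]],
 [[78.2,4.9,115.7,-58.6,74.,26.7],[368.8,402.6,122.],[179.5,55.2,166.4]]]
s=sense();D.append([list(map(float,s[k])) for k in('joint_pos','tool_pos','tcp_rot')]);json.dump(D,open('kin.json','w'))
def wr(d,d6):
    R=Ro.from_euler('xyz',d[2],degrees=True).as_matrix();return np.array(d[1])-d6*R[:,2]
def fw(x,q):
    a1,d1,L2,L3,e,d6=x;q2,q3=np.radians(q[1:3]);t=q2+q3
    return a1+L2*np.sin(q2)+L3*np.sin(t)-e*np.cos(t), d1+L2*np.cos(q2)+L3*np.cos(t)+e*np.sin(t)
def res(x):
    o=[]
    for d in D:
        w=wr(d,x[5]);r=np.hypot(*w[:2]);m=fw(x,d[0]);o+=[m[0]-r,m[1]-w[2],r*np.radians((np.degrees(np.arctan2(w[1],w[0]))-d[0][0]+180)%360-180)]
    return np.r_[o,(np.array(x)-[50,400,440,440,20,330])/100]
f=least_squares(res,[50,400,440,440,20,330]);K=f.x
print('K',K,'res',f.fun[:-6])
print('j',D[-1][0])
def ik(p,h,e):
    w=np.array(p)-K[5]*tool(h,e)[:,2];r=np.hypot(*w[:2])
    g=least_squares(lambda q:np.array(fw(K,[0,*q]))-[r,w[2]],[0,120],bounds=([-51,1.3],[129,143]))
    return g.x,np.abs(g.fun).max(),r,w[2]
E
python3 - <<'E'
from fit import *
for y in(175,-6,-85):
  for x in(185,120,60,30,15):
    for e in(35,45,55,65,75):
        p=S(x,y,74)+22*tool(H,e)[:,2];q,er,r,z=ik(p,H,e);print(y,x,e,q,'err %.0f r %.0f z %.0f'%(er,r,z)) if er>2 or q[1]>125 else None
E
```

```text
K [ 66.7 322.6 320.4 496.6 -91.  331.4] res [ 0.  -0.4 51.3 -0.  -0.5 -6.6 -0.   0.9  9. ]
j [66.22975127115464, -4.968603868571233, 112.89933070151287, -39.931920105598316, 69.59490144329983, 3.3044737073147026]
175 120 35 [-12.4 130.5] err 0 r 393 z 321
175 60 35 [-24.3 139.4] err 0 r 346 z 321
175 60 45 [-24.2 133.8] err 0 r 373 z 363
175 60 55 [-20.5 126.6] err 0 r 406 z 397
175 30 35 [-29.8 143. ] err 4 r 324 z 321
175 30 45 [-30.8 138.2] err 0 r 349 z 363
175 30 55 [-26.6 131. ] err 0 r 382 z 397
175 15 35 [-29.8 143. ] err 15 r 313 z 321
175 15 45 [-34.4 140.4] err 0 r 338 z 363
175 15 55 [-29.8 133.1] err 0 r 370 z 397
175 15 65 [-23.1 125.2] err 0 r 408 z 424
-6 185 35 [-13.4 131.3] err 0 r 389 z 321
-6 120 35 [-29.8 143. ] err 4 r 325 z 321
-6 120 45 [-28.  136.4] err 0 r 359 z 363
-6 120 55 [-22.  127.7] err 0 r 400 z 397
-6 60 35 [-29.8 143. ] err 63 r 265 z 321
-6 60 45 [-39.9 143. ] err 25 r 299 z 363
-6 60 55 [-38.6 138.5] err 0 r 340 z 397
-6 60 65 [-28.2 128.8] err 0 r 387 z 424
-6 30 35 [-29.7 143. ] err 92 r 236 z 321
-6 30 45 [-41.3 143. ] err 53 r 270 z 363
-6 30
[... 311 characters left out ...]
err 0 r 388 z 321
-85 120 35 [-29.8 143. ] err 5 r 323 z 321
-85 120 45 [-28.4 136.6] err 0 r 358 z 363
-85 120 55 [-22.3 128. ] err 0 r 399 z 397
-85 60 35 [-29.8 143. ] err 65 r 263 z 321
-85 60 45 [-39.9 143. ] err 26 r 298 z 363
-85 60 55 [-39.  138.8] err 0 r 339 z 397
-85 60 65 [-28.5 129. ] err 0 r 385 z 424
-85 30 35 [-29.7 143. ] err 94 r 234 z 321
-85 30 45 [-41.4 143. ] err 55 r 268 z 363
-85 30 55 [-47.2 143. ] err 7 r 309 z 397
-85 30 65 [-36.7 134.2] err 0 r 356 z 424
-85 15 35 [-29.7 143. ] err 109 r 219 z 321
-85 15 45 [-42.2 143. ] err 69 r 253 z 363
-85 15 55 [-48.3 143. ] err 21 r 294 z 397
-85 15 65 [-41.3 136.9] err 0 r 341 z 424
-85 15 75 [-28.8 126.9] err 0 r 391 z 443
```

```bash
sed -i 's/D.append(.*$/pass/; s/a1,d1,L2,L3,e,d6=x;/a1,d1,L2,L3,e,d6,b=x;/; s/w=wr(d,x\[5\]);.*$/w=wr(d,x[5]);a=np.radians(d[0][0]);r=w[0]*np.cos(a)+w[1]*np.sin(a);m=fw(x,d[0]);o+=[m[0]-r,m[1]-w[2],-w[0]*np.sin(a)+w[1]*np.cos(a)-x[6]]/; s/20,330\]/20,330,50]/g; s/:-6\]/:-7]/; s/r=np.hypot(\*w\[:2\])$/r=np.sqrt(w[0]**2+w[1]**2-K[6]**2)/' fit.py
python3 - <<'E'
from fit import *
for y in(175,-6,-85):
  for x in(185,120,60,30,15):
    o=[]
    for e in(35,45,55,65,75):
        p=S(x,y,74)+22*tool(H,e)[:,2];q,er,r,z=ik(p,H,e);o.append('%d:%.0f/%.0f'%(e,q[1],er))
    print(y,x,o)
E
```

```text
K [ -0.1 318.9 368.8 553.5 -61.9 401.7  51.2] res [-0.  -0.  -0.   0.   0.  -0.1  0.  -0.   0.1]
j [66.22975127115464, -4.968603868571233, 112.89933070151287, -39.931920105598316, 69.59490144329983, 3.3044737073147026]
175 185 ['35:128/0', '45:121/0', '55:113/0', '65:103/0', '75:93/0']
175 120 ['35:136/0', '45:130/0', '55:121/0', '65:112/0', '75:103/0']
175 60 ['35:143/1', '45:137/0', '55:129/0', '65:120/0', '75:111/0']
175 30 ['35:143/20', '45:140/0', '55:132/0', '65:124/0', '75:115/0']
175 15 ['35:143/29', '45:142/0', '55:134/0', '65:125/0', '75:116/0']
-6 185 ['35:139/0', '45:131/0', '55:121/0', '65:111/0', '75:100/0']
-6 120 ['35:143/38', '45:141/0', '55:131/0', '65:120/0', '75:110/0']
-6 60 ['35:143/95', '45:143/39', '55:139/0', '65:129/0', '75:119/0']
-6 30 ['35:143/123', '45:143/64', '55:143/5', '65:133/0', '75:123/0']
-6 15 ['35:143/137', '45:143/76', '55:143/17', '65:135/0', '75:125/0']
-85 185 ['35:139/0', '45:131/0', '55:121/0', '65:111/0', '75:100/0']
-85 120 ['35:143/39', '45:141/0', '55:131/0', '65:121/0', '75:110/0']
-85 60 ['35:143/98', '45:143/41', '55:140/0', '65:129/0', '75:119/0']
-85 30 ['35:143/126', '45:143/66', '55:143/6', '65:133/0', '75:123/0']
-85 15 ['35:143/139', '45:143/78', '55:143/18', '65:136/0', '75:125/0']
```

Run:
```python
from h import *
R=tool(-13.4,52);C=np.array([432.1,387.4,76])
plan(C+22*R[:,2],R,5)
```

```text
[[-0.2, -0.0, 20.5, 0.0, -0.001, -0.0], [-0.1, -0.0, 20.5, 0.0, -0.001, -0.0], [-0.1, -0.0, 20.5, 0.0, -0.001, -0.0], [-0.1, -0.0, 20.5, 0.0, -0.001, -0.0], [-0.1, -0.0, 20.5, 0.0, -0.001, -0.0]]
end [445.4 384.5  58.6] err [-0.1 -0.2  0.1] rot err deg [ 0.02 -0.   -0.07]
```

Request:
apply_moves --pt "0 0 20.5 0 -0.001 0" --pt "0 0 20.5 0 0 0" --pt "0 0 20.5 0 0 0" --pt "0 0 20.5 0 0 0" --pt "0 0 20 0 0 0"

```text
time: 3.8
tool_pos: [445.0, 384.3, 57.9]
tcp_rot: [179.9, 37.9, 166.5]
ft_force: [0.0, 0.5, -0.4]
finger_gap: 84.7
grip_force: 0.0
```

Request:
apply_moves --pt "0 0 0 0 0 0" --pt "0 0 0 0 0 0" --pt "0 0 0 0 0 0" --pt "0 0 0 0 0 0" --pt "0 0 0 0 0 0" --fingers 30 --grip_force 80

```text
time: 4.42
tool_pos: [445.0, 385.5, 59.6]
tcp_rot: [179.8, 37.9, 166.5]
ft_force: [-1.2, 1.4, 5.3]
finger_gap: 47.3
grip_force: 82.4
```

Run:
```python
from h import *
np.set_printoptions(suppress=True,precision=1)
s=sense();print(s['time'],s['tool_pos'],s['tcp_rot'],s['finger_gap'],s['grip_force'],s['ft_force'])
save('side','side1.png');save('wrist','w1.png')
a=cv2.imread('pics/side1.png')[130:230,110:230];b=cv2.imread('pics/w1.png')
cv2.imwrite('pics/m1.png',np.hstack([cv2.resize(a,(400,333)),cv2.resize(b,(400,300))[:300]] if 0 else [cv2.resize(a,(360,300)),cv2.resize(b,(400,300))]))
for cam in('side',):
    print([(np.round(r['xyz']).tolist(),round(r['confidence'],2)) for r in models.place_of('scraper',cam)])
```

```text
4.425 [445.  385.5  59.6] [179.8  37.9 166.5] 47.26976277800897 82.40849550347775 [-1.2  1.4  5.3]
[([428.0, 390.0, 3.0], 0.55)]
```

View pics/m1.png

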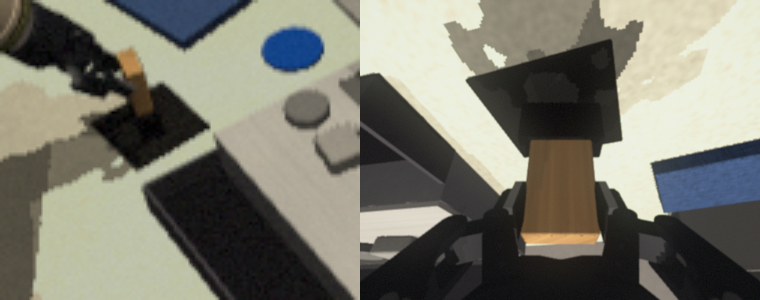

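```bash
cat >> h.py <<'E'
import json,os
def setrel(B0):
    p,R=cur();e=np.degrees(np.arcsin(-R[2,2]));json.dump([(R.T@(np.array(B0)-p)).tolist(),float(e)],open('rel.json','w'));print('rel',R.T@(np.array(B0)-p),e)
def pose(F,e,h=H):
    rel,e0=json.load(open('rel.json'));R=tool(h,e);ph=np.radians(e-e0);hh=np.radians(h)
    f=np.array([np.cos(ph)*np.cos(hh),np.cos(ph)*np.sin(hh),-np.sin(ph)])
    return np.array(F)+15*f-R@np.array(rel),R
def now():
    rel,e0=json.load(open('rel.json'));p,R=cur();e=np.degrees(np.arcsin(-R[2,2]));h=np.degrees(np.arctan2(R[1,2],R[0,2]))
    T,_=pose([0,0,0],e,h);F=p-T-O;c,s=np.cos(np.radians(H)),np.sin(np.radians(H))
    print('F shelf',np.round([c*F[0]+s*F[1],-s*F[0]+c*F[1],F[2]],1),'e %.1f h %.1f'%(e,h),'tilt %.1f'%(e-e0))
E
python3 - <<'E'
from h import *
setrel([432.1,387.4,4]);now()
p,R=cur();st=plan(p+[0,0,111],tool(-13,52),5)
st=plan(*pose(S(155,174,35),45),10,st)
st=plan(*pose(S(156,174,5),45),5,st)
E
```

```text
rel [44.51937641 -1.235798   35.78755253] 52.056045475472466
F shelf [-53.7 356.  -66. ] e 52.1 h -13.2 tilt 0.0
[[-13.7, 0.1, -17.5, -0.001, -0.0, -0.001], [-13.7, 0.1, -17.5, -0.001, -0.0, -0.001], [-13.7, 0.1, -17.5, -0.001, -0.0, -0.001], [-13.7, 0.1, -17.5, -0.001, -0.0, -0.001], [-13.7, 0.1, -17.5, -0.001, -0.0, -0.001]]
end [445.4 385.6 170.7] err [-0.3 -0.1 -0.1] rot err deg [ 0.13 -0.06 -0.12]
[[-17.8, -13.6, 14.7, -0.012, -0.012, -0.014], [-17.4, -14.1, 14.8, -0.012, -0.012, -0.014], [-17.1, -14.5, 14.8, -0.012, -0.012, -0.014], [-16.7, -14.9, 14.8, -0.012, -0.012, -0.014], [-16.3, -15.3, 14.8, -0.012, -0.012, -0.014]]
[[-15.9, -15.7, 14.9, -0.012, -0.012, -0.014], [-15.5, -16.1, 14.9, -0.012, -0.012, -0.014], [-15.1, -16.5, 14.8, -0.012, -0.012, -0.014], [-14.7, -16.9, 14.8, -0.012, -0.012, -0.014], [-14.2, -17.3, 14.8, -0.012, -0.012, -0.014]]
end [639.7 200.6 163.7] err [-0.1  0.  -0.1] rot err deg [-0.05 -0.14 -0.1 ]
[[4.1, 0.0, 4.4, -0.0, -0.0, -0.0], [4.1, 0.0, 4.4, -0.0, -0.0, -0.0], [4.1, 0.0, 4.4, -0.0, -0.0, -0.0], [4.1, 0.0, 4.4, -0.0, -0.0, -0.0], [4.1, 0.0, 4.4, -0.0, -0.0, -0.0]]
end [640.7 200.6 133.7] err [-0.1  0.  -0. ] rot err deg [-0.05 -0.14 -0.1 ]
```

Request:
apply_moves --pt "-13.7 0.1 -17.5 -0.001 0 -0.001" --pt "-13.7 0.1 -17.5 -0.001 0 -0.001" --pt "-13.7 0.1 -17.5 -0.001 0 -0.001" --pt "-13.7 0.1 -17.5 -0.001 0 -0.001" --pt "-13.7 0.1 -17.5 -0.001 0 -0.001"

```text
time: 5.2
tool_pos: [445.0, 384.7, 171.0]
tcp_rot: [179.9, 37.9, 166.9]
ft_force: [0.6, -0.0, -2.6]
finger_gap: 47.4
grip_force: 83.2
```

Request:
apply_moves --pt "-17.8 -13.6 14.7 -0.012 -0.012 -0.014" --pt "-17.4 -14.1 14.8 -0.012 -0.012 -0.014" --pt "-17.1 -14.5 14.8 -0.012 -0.012 -0.014" --pt "-16.7 -14.9 14.8 -0.012 -0.012 -0.014" --pt "-16.3 -15.3 14.8 -0.012 -0.012 -0.014"

```text
time: 5.82
tool_pos: [542.8, 291.4, 166.9]
tcp_rot: [179.8, 41.4, 172.1]
ft_force: [0.5, -0.4, -3.2]
finger_gap: 47.3
grip_force: 83.2
```

Request:
apply_moves --pt "-15.9 -15.7 14.9 -0.012 -0.012 -0.014" --pt "-15.5 -16.1 14.9 -0.012 -0.012 -0.014" --pt "-15.1 -16.5 14.8 -0.012 -0.012 -0.014" --pt "-14.7 -16.9 14.8 -0.012 -0.012 -0.014" --pt "-14.2 -17.3 14.8 -0.012 -0.012 -0.014"

```text
time: 6.45
tool_pos: [639.9, 198.6, 163.2]
tcp_rot: [-179.8, 44.8, 177.6]
ft_force: [0.5, 0.2, -4.1]
finger_gap: 47.0
grip_force: 83.2
```

Run:
```python
from h import *
now();s=sense();print(s['time'],s['finger_gap'],s['grip_force'],s['ft_force'].round(1),s['joint_pos'].round(1))
save('side','side2.png');p,d=eyes.snapshot('top');W=world('top',d)
a=cv2.imread('pics/side2.png')[110:250,150:300];b=p[130:270,130:330,::-1]
cv2.imwrite('pics/m2.png',np.hstack([cv2.resize(a,(375,350)),cv2.resize(b,(420,350)) ]))
st=plan(*pose(S(156,174,5),45),5)
```

```text
F shelf [155.2 172.   34.7] e 45.2 h -2.6 tilt -6.9
6.45 47.01725162294756 83.15409442875534 [ 0.5  0.2 -4.1] [ 23.5 -15.2 122.8 -32.7  35.1 -43.3]
[[4.1, 0.7, 4.2, -0.001, -0.001, -0.0], [4.1, 0.7, 4.2, -0.001, -0.001, -0.0], [4.1, 0.7, 4.2, -0.001, -0.001, -0.0], [4.1, 0.7, 4.2, -0.001, -0.001, -0.0], [4.1, 0.7, 4.2, -0.001, -0.001, -0.0]]
end [640.7 200.5 133.5] err [-0.1  0.2  0.1] rot err deg [-0.02  0.08 -0.11]
```

View pics/m2.png

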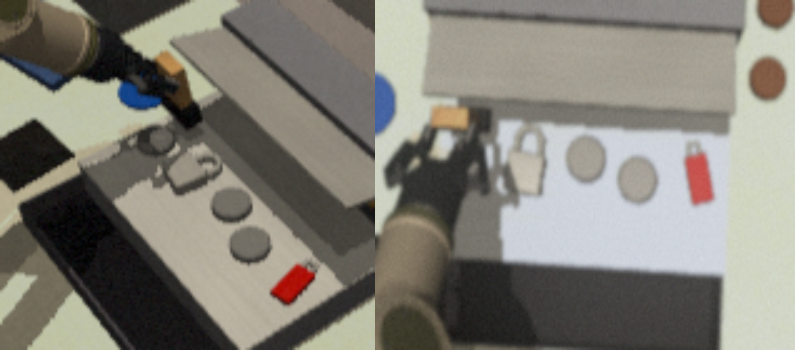

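Request:
apply_moves --pt "4.1 0.7 4.2 0 0 0" --pt "4.1 0.7 4.2 0 0 0" --pt "4.1 0.7 4.2 0 0 0" --pt "4.1 0.5 4.2 0 0 0" --pt "4.1 0.5 4.2 0 0 0"

```text
time: 7.18
tool_pos: [639.4, 203.0, 132.5]
tcp_rot: [-179.9, 44.8, 177.6]
ft_force: [-0.3, -0.2, -2.9]
finger_gap: 47.1
grip_force: 83.3
```

Run:
```python
from h import *
now();print(sense()['ft_force'].round(1))
st=plan(*pose(S(-4,174,5),51),10)
```

```text
F shelf [154.5 176.4   4. ] e 45.2 h -2.5 tilt -6.8
[-0.3 -0.2 -2.9]
[[10.9, -0.3, -10.7, -0.0, 0.01, -0.0], [11.0, -0.3, -10.5, -0.0, 0.01, -0.0], [11.2, -0.3, -10.4, -0.0, 0.01, -0.0], [11.3, -0.3, -10.3, -0.0, 0.01, -0.0], [11.4, -0.3, -10.2, -0.0, 0.01, -0.0]]
[[11.5, -0.3, -10.1, -0.0, 0.01, -0.0], [11.6, -0.3, -10.0, -0.0, 0.01, -0.0], [11.7, -0.3, -9.9, -0.0, 0.01, -0.0], [11.8, -0.3, -9.7, -0.0, 0.01, -0.0], [11.9, -0.3, -9.6, -0.0, 0.01, -0.0]]
end [486.6 206.6 130.9] err [0.2 0.4 0.2] rot err deg [-0.13  0.03 -0.05]
```

Request:
apply_moves --pt "10.9 -0.2 -10.7 0 0.01 0" --pt "11 -0.2 -10.5 0 0.01 0" --pt "11.2 -0.2 -10.4 0 0.01 0" --pt "11.3 -0.2 -10.3 0 0.01 0" --pt "11.4 -0.2 -10.2 0 0.01 0"

```text
time: 7.8
tool_pos: [562.8, 205.0, 132.1]
tcp_rot: [-179.9, 41.9, 177.6]
ft_force: [-0.8, -0.6, -3.5]
finger_gap: 47.0
grip_force: 83.5
```

Request:
apply_moves --pt "11.5 -0.2 -10.1 0 0.01 0" --pt "11.6 -0.2 -10 0 0.01 0" --pt "11.7 -0.2 -9.9 0 0.01 0" --pt "11.8 -0.2 -9.7 0 0.01 0" --pt "11.9 -0.2 -9.6 0 0.01 0"

```text
time: 8.43
tool_pos: [486.4, 207.3, 131.3]
tcp_rot: [-179.9, 39.0, 177.5]
ft_force: [-0.1, 0.7, -3.1]
finger_gap: 46.8
grip_force: 83.4
```

Run:
```python
from h import *
now();s=sense();print(s['ft_force'].round(1),s['joint_pos'].round(1),s['time'])
save('side','side3.png');p,d=eyes.snapshot('top')
a=cv2.imread('pics/side3.png')[110:280,130:300];b=p[130:280,130:330,::-1]
cv2.imwrite('pics/m3.png',np.hstack([cv2.resize(a,(350,350)),cv2.resize(b,(420,350)) ]))
for c in('top','side'):print([(np.round(r['xyz']).tolist(),round(r['confidence'],2)) for r in models.place_of('token1_center',c)])
```

```text
F shelf [ -4.4 174.5   5.2] e 51.0 h -2.6 tilt -1.1
[-0.1  0.7 -3.1] [ 33.9 -35.  137.2 -29.9  48.8 -39.5] 8.425
[([564.0, -56.0, 78.0], 0.63), ([714.0, -261.0, 7.0], 0.51), ([815.0, -272.0, 11.0], 0.48)]
[([567.0, -53.0, 77.0], 0.66), ([705.0, -262.0, 11.0], 0.57), ([810.0, -276.0, 9.0], 0.44)]
```

View pics/m3.png

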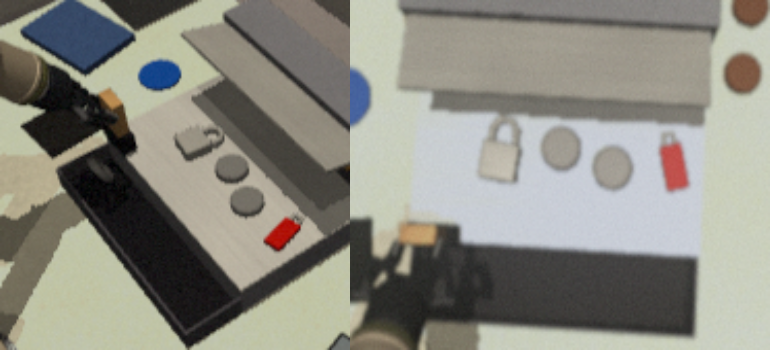

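Run:
```python
from h import *
st=plan(*pose(S(-4,174,50),51),5)
st=plan(*pose(S(110,-3,42),48),10,st)
st=plan(*pose(S(174,-3,25),41),5,st)
```

```text
[[-5.5, -0.1, -6.9, -0.0, 0.0, -0.0], [-5.5, -0.1, -6.9, -0.0, 0.0, -0.0], [-5.5, -0.1, -6.9, -0.0, 0.0, -0.0], [-5.5, -0.1, -6.9, -0.0, 0.0, -0.0], [-5.5, -0.1, -6.9, -0.0, 0.0, -0.0]]
end [486.7 207.2 175.9] err [-0.  -0.2  0.2] rot err deg [-0.11  0.11 -0.07]
[[-8.2, -17.7, 7.5, -0.0, -0.005, -0.0], [-8.2, -17.7, 7.6, -0.0, -0.005, -0.0], [-8.2, -17.7, 7.6, -0.0, -0.005, -0.0], [-8.1, -17.7, 7.7, -0.0, -0.005, -0.0], [-8.1, -17.7, 7.7, -0.0, -0.005, -0.0]]
[[-8.0, -17.7, 7.7, -0.0, -0.005, -0.0], [-8.0, -17.7, 7.8, -0.0, -0.005, -0.0], [-8.0, -17.7, 7.8, -0.0, -0.005, -0.0], [-7.9, -17.7, 7.9, -0.0, -0.005, -0.0], [-7.9, -17.7, 7.9, -0.0, -0.005, -0.0]]
end [590.4  25.5 169.4] err [-0.  0. -0.] rot err deg [-0.11 -0.03 -0.06]
[[-6.5, 0.0, 9.8, -0.0, -0.025, -0.0], [-6.3, 0.0, 9.9, -0.0, -0.025, -0.0], [-6.0, 0.0, 10.1, -0.0, -0.025, -0.0], [-5.8, 0.0, 10.2, -0.0, -0.025, -0.0], [-5.5, 0.0, 10.4, -0.0, -0.025, -0.0]]
end [647.3  23.1 154.9] err [-0.1  0.1  0. ] rot err deg [-0.12  0.14 -0.05]
```

Request:
apply_moves --pt "-5.5 -0.1 -6.9 0 0 0" --pt "-5.5 -0.1 -6.9 0 0 0" --pt "-5.5 -0.1 -6.9 0 0 0" --pt "-5.5 -0.1 -6.9 0 0 0" --pt "-5.5 -0.1 -6.9 0 0 0"

```text
time: 9.25
tool_pos: [486.5, 206.9, 176.3]
tcp_rot: [-179.9, 39.1, 177.5]
ft_force: [1.4, -0.1, -2.9]
finger_gap: 47.1
grip_force: 83.4
```

Request:
apply_moves --pt "-8.2 -17.7 7.5 0 -0.005 0" --pt "-8.2 -17.7 7.6 0 -0.005 0" --pt "-8.2 -17.7 7.6 0 -0.005 0" --pt "-8.1 -17.7 7.7 0 -0.005 0" --pt "-8.1 -17.7 7.7 0 -0.005 0"

```text
time: 9.88
tool_pos: [538.5, 115.3, 172.7]
tcp_rot: [-179.9, 40.5, 177.6]
ft_force: [-0.3, 1.2, -3.0]
finger_gap: 47.0
grip_force: 83.4
```

Request:
apply_moves --pt "-8 -17.7 7.7 0 -0.005 0" --pt "-8 -17.7 7.8 0 -0.005 0" --pt "-8 -17.7 7.8 0 -0.005 0" --pt "-7.9 -17.7 7.9 0 -0.005 0" --pt "-7.9 -17.7 7.9 0 -0.005 0"

```text
time: 10.5
tool_pos: [590.3, 24.4, 169.3]
tcp_rot: [-179.9, 41.9, 177.6]
ft_force: [-0.2, 1.1, -3.4]
finger_gap: 47.4
grip_force: 83.4
```

Run:
```python
from h import *
now();s=sense();print(s['ft_force'].round(1),s['joint_pos'].round(1),s['time'])
st=plan(*pose(S(174,-3,25),41),5)
st=plan(*pose(S(174,-3,5),41),5,st)
```

```text
F shelf [109.8  -4.   41.9] e 48.1 h -2.6 tilt -4.0
[-0.2  1.1 -3.4] [ -2.6 -35.8 135.    0.   38.9 -90.2] 10.5
[[-6.6, 0.3, 9.7, -0.001, -0.025, -0.0], [-6.3, 0.2, 9.9, -0.001, -0.025, -0.0], [-6.1, 0.2, 10.1, -0.001, -0.025, -0.0], [-5.8, 0.2, 10.2, -0.001, -0.025, -0.0], [-5.5, 0.2, 10.4, -0.001, -0.025, -0.0]]
end [647.2  23.1 155. ] err [-0.   0.1 -0. ] rot err deg [ 0.11  0.08 -0.03]
[[3.0, 0.0, 2.6, 0.0, 0.0, -0.0], [3.0, 0.0, 2.6, 0.0, 0.0, -0.0], [3.0, 0.0, 2.6, 0.0, 0.0, -0.0], [3.0, 0.0, 2.6, 0.0, 0.0, -0.0], [3.0, 0.0, 2.6, 0.0, 0.0, -0.0]]
end [647.2  23.1 135.1] err [-0.   0.1 -0.2] rot err deg [ 0.11  0.08 -0.03]
```

Request:
apply_moves --pt "-6.6 0.2 9.7 -0.001 -0.025 0" --pt "-6.3 0.2 9.9 -0.001 -0.025 0" --pt "-6.1 0.2 10.1 -0.001 -0.025 0" --pt "-5.8 0.2 10.2 -0.001 -0.025 0" --pt "-5.5 0.2 10.4 -0.001 -0.025 0"

```text
time: 11.12
tool_pos: [647.3, 23.7, 154.8]
tcp_rot: [179.8, 49.1, 177.6]
ft_force: [1.2, 1.1, -3.0]
finger_gap: 47.2
grip_force: 83.4
```

Run:
```python
from h import *
now();s=sense();print(s['ft_force'].round(1),s['joint_pos'].round(1),s['time'])
save('side','side4.png')
a=cv2.imread('pics/side4.png')[110:280,160:330];cv2.imwrite('pics/m4.png',cv2.resize(a,(500,500),interpolation=cv2.INTER_CUBIC))
st=plan(*pose(S(174,-3,5),41),5)
```

```text
F shelf [174.2  -2.6  24.8] e 40.9 h -2.2 tilt -11.2
[ 1.2  1.1 -3. ] [ -2.7 -26.5 134.6   0.9  22.8 -91. ] 11.125
[[2.9, -0.1, 2.4, 0.0, 0.0, -0.0], [2.9, -0.1, 2.4, 0.0, 0.0, -0.0], [2.9, -0.1, 2.4, 0.0, 0.0, -0.0], [2.9, -0.1, 2.4, 0.0, 0.0, -0.0], [2.9, -0.1, 2.4, 0.0, 0.0, -0.0]]
end [647.   23.2 134.9] err [0.2 0.  0. ] rot err deg [ 0.12  0.1  -0.03]
```

View pics/m4.png

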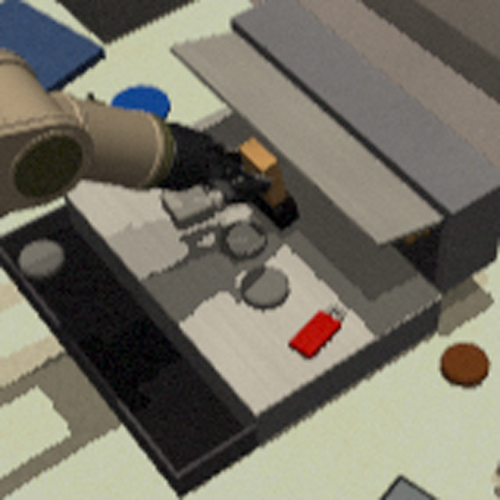

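Request:
apply_moves --pt "2.9 0 2.4 0 0 0" --pt "2.9 0 2.4 0 0 0" --pt "2.9 0 2.4 0 0 0" --pt "2.9 0 2.4 0 0 0" --pt "2.9 0 2.4 0 0 0"

```text
time: 11.8
tool_pos: [646.5, 23.9, 135.7]
tcp_rot: [179.8, 49.1, 177.6]
ft_force: [-0.4, 0.4, -3.3]
finger_gap: 47.0
grip_force: 83.5
```

Run:
```python
from h import *
now();print(sense()['ft_force'].round(1))
st=plan(*pose(S(105,-3,5),49),5)
st=plan(*pose(S(45,-3,7),58),5,st)
st=plan(*pose(S(4,-3,9.5),64),5,st)
```

```text
F shelf [173.4  -2.4   5.7] e 40.9 h -2.2 tilt -11.1
[-0.4  0.4 -3.3]
[[8.4, -0.1, -8.6, 0.0, 0.028, -0.0], [8.7, -0.1, -8.4, 0.0, 0.028, -0.0], [8.9, -0.1, -8.1, 0.0, 0.028, -0.0], [9.1, -0.1, -7.9, 0.0, 0.028, -0.0], [9.3, -0.1, -7.6, 0.0, 0.028, -0.0]]
end [586.5  25.8 132.1] err [-0.  -0.1 -0.1] rot err deg [ 0.14  0.06 -0.04]
[[8.1, -0.0, -6.3, 0.0, 0.032, -0.0], [8.3, -0.0, -6.1, 0.0, 0.032, -0.0], [8.5, -0.0, -5.8, 0.0, 0.032, -0.0], [8.7, -0.0, -5.5, 0.0, 0.032, -0.0], [8.9, -0.0, -5.3, 0.0, 0.032, -0.0]]
end [535.1  27.8 129.4] err [-0. -0.  0.] rot err deg [ 0.14 -0.11 -0.02]
[[6.2, 0.0, -3.6, 0.001, 0.021, -0.0], [6.3, -0.0, -3.4, 0.001, 0.021, -0.0], [6.3, -0.0, -3.3, 0.001, 0.021, -0.0], [6.4, -0.0, -3.2, 0.001, 0.021, -0.0], [6.5, -0.0, -3.0, 0.001, 0.021, -0.0]]
end [499.4  29.3 128.1] err [ 0. -0. -0.] rot err deg [-0.14 -0.13 -0.02]
```

Request:
apply_moves --pt "8.4 -0.1 -8.6 0 0.028 0" --pt "8.7 -0.1 -8.4 0 0.028 0" --pt "8.9 -0.1 -8.1 0 0.028 0" --pt "9.1 -0.1 -7.9 0 0.028 0" --pt "9.3 -0.1 -7.6 0 0.028 0"

```text
time: 12.42
tool_pos: [586.1, 25.8, 132.3]
tcp_rot: [179.8, 41.0, 177.6]
ft_force: [0.5, -0.9, -3.1]
finger_gap: 46.9
grip_force: 83.7
```

Request:
apply_moves --pt "8.1 0 -6.3 0 0.032 0" --pt "8.3 0 -6.1 0 0.032 0" --pt "8.5 0 -5.8 0 0.032 0" --pt "8.7 0 -5.5 0 0.032 0" --pt "8.9 0 -5.3 0 0.032 0"

```text
time: 13.05
tool_pos: [534.9, 27.8, 129.6]
tcp_rot: [179.8, 31.9, 177.6]
ft_force: [-0.5, 0.4, -3.7]
finger_gap: 47.1
grip_force: 83.7
```

Request:
apply_moves --pt "6.2 0 -3.6 0.001 0.021 0" --pt "6.3 0 -3.4 0.001 0.021 0" --pt "6.3 0 -3.3 0.001 0.021 0" --pt "6.4 0 -3.2 0.001 0.021 0" --pt "6.5 0 -3 0.001 0.021 0"

```text
time: 13.68
tool_pos: [498.9, 29.3, 128.2]
tcp_rot: [-179.9, 25.8, 177.6]
ft_force: [-0.6, 0.8, -1.7]
finger_gap: 47.3
grip_force: 83.6
```

Run:
```python
from h import *
now();s=sense();print(s['ft_force'].round(1),s['joint_pos'].round(1),s['time'])
save('side','side5.png')
a=cv2.imread('pics/side5.png')[110:280,160:330];cv2.imwrite('pics/m5.png',cv2.resize(a,(400,400),interpolation=cv2.INTER_CUBIC))
for n in('token1_center','padlock','fob'):print(n,[(np.round(r['xyz']).tolist(),round(r['confidence'],2)) for r in models.place_of(n,'side')])
st=plan(*pose(S(4,-3,55),62),5)
st=plan(*pose(S(90,-85,40),49),5,st)
st=plan(*pose(S(152,-85,24),44),5,st)
```

```text
F shelf [ 3.3 -2.7  9.8] e 64.2 h -2.7 tilt 12.2
[-0.6  0.8 -1.7] [-2.400e+00 -3.660e+01  1.332e+02 -1.000e-01  5.760e+01 -9.000e+01] 13.675
token1_center [([706.0, -259.0, 11.0], 0.76), ([402.0, 32.0, 2.0], 0.67), ([565.0, -54.0, 77.0], 0.6), ([810.0, -278.0, 10.0], 0.59)]
padlock [([592.0, 112.0, 69.0], 0.75)]
fob [([575.0, -145.0, 72.0], 0.56)]
[[-3.7, -0.0, -8.5, -0.0, -0.007, -0.0], [-3.8, -0.0, -8.5, -0.0, -0.007, -0.0], [-3.9, -0.0, -8.5, -0.0, -0.007, -0.0], [-3.9, -0.0, -8.5, -0.0, -0.007, -0.0], [-4.0, -0.0, -8.4, -0.0, -0.007, -0.0]]
end [497.7  29.5 174.9] err [-0.  -0.1 -0. ] rot err deg [-0.14 -0.11 -0.02]
[[-12.3, -16.4, 8.3, -0.001, -0.046, -0.0], [-11.9, -16.4, 8.9, -0.001, -0.046, -0.0], [-11.5, -16.4, 9.4, -0.001, -0.046, -0.0], [-11.0, -16.4, 9.9, -0.001, -0.046, -0.0], [-10.6, -16.4, 10.4, -0.001, -0.046, -0.0]]
end [568.  -55.5 167. ] err [ 0.  -0.1 -0. ] rot err deg [ 0.14  0.07 -0.02]
[[-6.7, -0.0, 9.6, 0.0, -0.017, -0.0], [-6.6, -0.0, 9.7, 0.0, -0.017, -0.0], [-6.4, -0.0, 9.8, 0.0, -0.017, -0.0], [-6.2, -0.0, 9.9, 0.0, -0.017, -0.0], [-6.1, -0.0, 10.0, 0.0, -0.017, -0.0]]
end [624.8 -57.8 153. ] err [ 0.1 -0.2 -0. ] rot err deg [ 0.14 -0.06 -0.03]
```

View pics/m5.png

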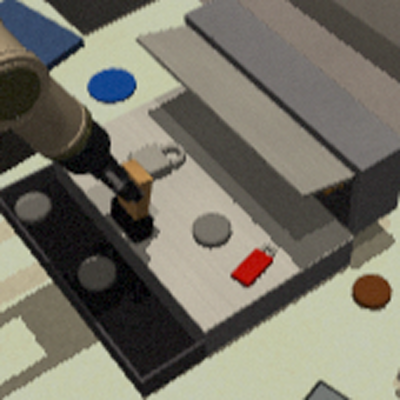

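Request:
apply_moves --pt "-3.7 0 -8.5 0 -0.007 0" --pt "-3.8 0 -8.5 0 -0.007 0" --pt "-3.9 0 -8.5 0 -0.007 0" --pt "-3.9 0 -8.5 0 -0.007 0" --pt "-4 0 -8.4 0 -0.007 0"

```text
time: 14.5
tool_pos: [497.7, 29.5, 175.7]
tcp_rot: [-179.9, 27.9, 177.6]
ft_force: [-0.5, 0.4, -3.0]
finger_gap: 46.9
grip_force: 83.5
```

Request:
apply_moves --pt "-12.3 -16.4 8.3 -0.001 -0.044 0" --pt "-11.9 -16.4 8.9 -0.001 -0.044 0" --pt "-11.5 -16.4 9.4 -0.001 -0.044 0" --pt "-11 -16.4 9.9 -0.001 -0.044 0" --pt "-10.6 -16.4 10.4 -0.001 -0.044 0"

```text
time: 15.12
tool_pos: [568.3, -56.2, 167.1]
tcp_rot: [179.9, 40.6, 177.6]
ft_force: [-0.4, 0.9, -2.6]
finger_gap: 47.1
grip_force: 83.5
```

Run:
```python
from h import *
now();s=sense();print(s['ft_force'].round(1),s['joint_pos'].round(1),s['time'])
st=plan(*pose(S(153,-84,24),44),5)
st=plan(*pose(S(153,-84,5),44),5,st)
```

```text
F shelf [ 89.8 -85.6  40.2] e 49.4 h -2.2 tilt -2.6
[-0.4  0.9 -2.6] [ -18.1  -39.5  136.7   14.8   44.2 -112.8] 15.125
[[-6.9, 0.3, 9.6, 0.0, -0.019, -0.0], [-6.7, 0.3, 9.8, 0.0, -0.019, -0.0], [-6.6, 0.3, 9.9, 0.0, -0.019, -0.0], [-6.4, 0.3, 10.0, 0.0, -0.019, -0.0], [-6.2, 0.3, 10.1, 0.0, -0.019, -0.0]]
end [626.  -56.9 153.1] err [ 0.  -0.  -0.1] rot err deg [ 0.12  0.03 -0.02]
[[2.7, -0.0, 2.7, 0.0, 0.0, -0.0], [2.7, -0.0, 2.7, 0.0, 0.0, -0.0], [2.7, -0.0, 2.7, 0.0, 0.0, -0.0], [2.7, -0.0, 2.7, 0.0, 0.0, -0.0], [2.7, -0.0, 2.7, 0.0, 0.0, -0.0]]
end [626.3 -56.9 134. ] err [-0.3 -0.1  0. ] rot err deg [ 0.12  0.03 -0.02]
```

Request:
apply_moves --pt "-6.9 0.3 9.6 0 -0.019 0" --pt "-6.7 0.3 9.8 0 -0.019 0" --pt "-6.6 0.3 9.9 0 -0.019 0" --pt "-6.4 0.3 10 0 -0.019 0" --pt "-6.2 0.3 10.1 0 -0.019 0"

```text
time: 15.75
tool_pos: [625.9, -56.3, 152.6]
tcp_rot: [179.8, 46.0, 177.6]
ft_force: [0.8, 0.0, -2.4]
finger_gap: 47.5
grip_force: 83.5
```

Request:
apply_moves --pt "2.7 0 2.7 0 0 0" --pt "2.7 0 2.7 0 0 0" --pt "2.7 0 2.7 0 0 0" --pt "2.7 0 2.7 0 0 0" --pt "2.7 0 2.7 0 0 0"

```text
time: 16.38
tool_pos: [625.8, -56.3, 133.3]
tcp_rot: [179.8, 45.9, 177.6]
ft_force: [-0.4, -0.0, -3.0]
finger_gap: 46.8
grip_force: 83.5
```

Run:
```python
from h import *
now();s=sense();print(s['ft_force'].round(1),s['joint_pos'].round(1),s['time'])
st=plan(*pose(S(100,-84,5),50),5)
st=plan(*pose(S(45,-84,7),58.5),5,st)
st=plan(*pose(S(4,-84,9.5),64.5),5,st)
```

```text
F shelf [152.7 -83.4   4.3] e 44.1 h -2.2 tilt -8.0
[-0.4 -0.  -3. ] [ -16.3  -27.2  135.7   21.8   28.2 -119.2] 16.375
[[6.7, -0.1, -6.5, 0.0, 0.021, -0.0], [6.9, -0.1, -6.3, 0.0, 0.021, -0.0], [7.0, -0.1, -6.2, 0.0, 0.021, -0.0], [7.1, -0.1, -6.0, 0.0, 0.021, -0.0], [7.3, -0.1, -5.9, 0.0, 0.021, -0.0]]
end [579.1 -54.9 131.6] err [-0.1 -0.1 -0. ] rot err deg [ 0.14 -0.08 -0.02]
[[7.5, -0.0, -5.6, 0.0, 0.029, -0.0], [7.7, -0.0, -5.4, 0.0, 0.029, -0.0], [7.8, -0.0, -5.2, 0.0, 0.029, -0.0], [8.0, -0.0, -5.0, 0.0, 0.029, -0.0], [8.1, -0.0, -4.7, 0.0, 0.029, -0.0]]
end [532.3 -53.1 129.1] err [-0.1 -0.1  0. ] rot err deg [0.14 0.11 0.  ]
[[6.2, -0.0, -3.5, 0.0, 0.021, 0.0], [6.3, -0.0, -3.4, 0.0, 0.021, 0.0], [6.4, -0.0, -3.3, 0.0, 0.021, 0.0], [6.5, -0.0, -3.1, 0.0, 0.021, 0.0], [6.5, -0.0, -3.0, 0.0, 0.021, 0.0]]
end [496.5 -51.6 127.8] err [-0. -0. -0.] rot err deg [0.14 0.09 0.02]
```

Request:
apply_moves --pt "6.7 -0.1 -6.5 0 0.021 0" --pt "6.9 -0.1 -6.3 0 0.021 0" --pt "7 -0.1 -6.2 0 0.021 0" --pt "7.1 -0.1 -6 0 0.021 0" --pt "7.3 -0.1 -5.9 0 0.021 0"

```text
time: 17.0
tool_pos: [578.6, -54.9, 131.9]
tcp_rot: [179.9, 39.9, 177.6]
ft_force: [0.0, 0.8, -3.2]
finger_gap: 47.0
grip_force: 83.8
```

Request:
apply_moves --pt "7.5 0 -5.6 0 0.029 0" --pt "7.7 0 -5.4 0 0.029 0" --pt "7.8 0 -5.2 0 0.029 0" --pt "8 0 -5 0 0.029 0" --pt "8.1 0 -4.7 0 0.029 0"

```text
time: 17.62
tool_pos: [531.8, -53.1, 129.5]
tcp_rot: [179.9, 31.5, 177.6]
ft_force: [-0.4, -0.3, -2.9]
finger_gap: 47.0
grip_force: 83.8
```

Request:
apply_moves --pt "6.2 0 -3.5 0 0.021 0" --pt "6.3 0 -3.4 0 0.021 0" --pt "6.4 0 -3.3 0 0.021 0" --pt "6.5 0 -3.1 0 0.021 0" --pt "6.5 0 -3 0 0.021 0"

```text
time: 18.25
tool_pos: [496.0, -51.6, 127.8]
tcp_rot: [179.9, 25.5, 177.7]
ft_force: [0.7, -0.1, -2.7]
finger_gap: 47.4
grip_force: 83.7
```

Run:
```python
from h import *
np.set_printoptions(suppress=True,precision=1)
now();s=sense();print(s['ft_force'],s['joint_pos'],s['time'])
p,d=save('side','side6.png');W=world('side',d)
a=cv2.imread('pics/side6.png')[110:280,160:330];cv2.imwrite('pics/m6.png',cv2.resize(a,(400,400),interpolation=cv2.INTER_CUBIC))
for n in('token1_center','padlock','fob'):print(n,[(np.round(r['xyz']).tolist(),round(r['confidence'],2)) for r in models.place_of(n,'side')])
# route: lift, then via front-left of shelf to mat
M=np.array([432.5,382.,4.]);h=-13
st=plan(*pose(S(4,-84,55),62),5)
st=plan(*pose(S(0,170,60),55),10,st)
hh=np.radians(h);F=M+[0,0,70]-15*np.array([np.cos(hh),np.sin(hh),0])
e0=json.load(open('rel.json'))[1]
st=plan(*pose(F,e0,h),10,st)
```

```text
F shelf [  3.5 -84.2   9.6] e 64.5 h -2.0 tilt 12.4
[ 0.7 -0.1 -2.7] [ -17.   -36.7  133.2    7.5   59.  -107.2] 18.25
token1_center [([398.0, 211.0, 20.0], 0.6), ([810.0, -278.0, 11.0], 0.48), ([706.0, -260.0, 8.0], 0.48), ([406.0, -50.0, 11.0], 0.47)]
padlock [([594.0, 112.0, 68.0], 0.78)]
fob [([576.0, -149.0, 69.0], 0.56)]
[[-3.6, 0.0, -8.7, 0.0, -0.008, 0.0], [-3.7, 0.0, -8.6, 0.0, -0.008, 0.0], [-3.8, 0.0, -8.6, 0.0, -0.008, 0.0], [-3.9, 0.0, -8.6, 0.0, -0.008, 0.0], [-3.9, 0.0, -8.5, 0.0, -0.008, 0.0]]
end [494.4 -51.6 174.9] err [-0.  0.  0.] rot err deg [ 0.1 -0.1  0. ]
[[0.5, 25.4, -1.2, 0.0, -0.012, 0.0], [0.5, 25.4, -1.2, 0.0, -0.012, 0.0], [0.4, 25.4, -1.2, 0.0, -0.012, 0.0], [0.4, 25.4, -1.3, 0.0, -0.012, 0.0], [0.4, 25.4, -1.3, 0.0, -0.012, 0.0]]
[[0.4, 25.4, -1.3, 0.0, -0.012, 0.0], [0.4, 25.4, -1.3, 0.0, -0.012, 0.0], [0.4, 25.4, -1.3, 0.0, -0.012, 0.0], [0.4, 25.4, -1.3, 0.0, -0.012, 0.0], [0.3, 25.4, -1.3, 0.0, -0.012, 0.0]]
end [494.4 202.6 184.2] err [ 0.   0.1 -0.1] rot err deg [ 0.1 -0.2 -0. ]
[[7.7, 17.6, 1.3, 0.011, -0.006, 0.015], [8.0, 17.4, 1.1, 0.011, -0.006, 0.015], [8.3, 17.3, 0.8, 0.011, -0.006, 0.015], [8.5, 17.2, 0.6, 0.011, -0.006, 0.015], [8.8, 17.1, 0.4, 0.011, -0.006, 0.015]]
[[9.0, 17.0, 0.1, 0.011, -0.006, 0.015], [9.3, 16.8, -0.1, 0.011, -0.006, 0.015], [9.5, 16.7, -0.4, 0.011, -0.006, 0.015], [9.8, 16.5, -0.6, 0.011, -0.006, 0.015], [10.0, 16.4, -0.8, 0.011, -0.006, 0.015]]
end [445.5 380.2 129.7] err [ 0.   0.  -0.1] rot err deg [ 0.2  0.2 -0. ]
```

View pics/m6.png

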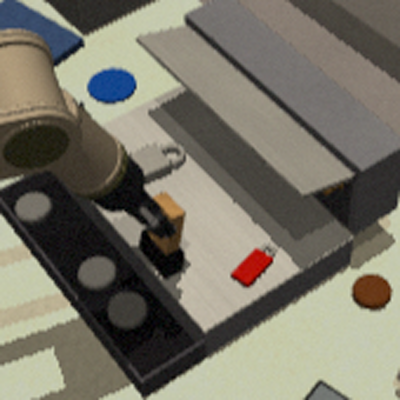

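Request:
apply_moves --pt "-3.6 0 -8.7 0 -0.008 0" --pt "-3.7 0 -8.6 0 -0.008 0" --pt "-3.8 0 -8.6 0 -0.008 0" --pt "-3.9 0 -8.6 0 -0.008 0" --pt "-3.9 0 -8.5 0 -0.008 0"

```text
time: 19.08
tool_pos: [494.3, -51.7, 175.7]
tcp_rot: [179.9, 27.9, 177.7]
ft_force: [0.6, -0.2, -2.7]
finger_gap: 47.0
grip_force: 83.6
```

Request:
apply_moves --pt "0.5 25.4 -1.2 0 -0.012 0" --pt "0.5 25.4 -1.2 0 -0.012 0" --pt "0.4 25.4 -1.2 0 -0.012 0" --pt "0.4 25.4 -1.3 0 -0.012 0" --pt "0.4 25.4 -1.3 0 -0.012 0"

```text
time: 19.7
tool_pos: [494.3, 76.3, 179.9]
tcp_rot: [179.8, 31.4, 177.6]
ft_force: [-0.4, -0.3, -3.0]
finger_gap: 46.8
grip_force: 83.7
```

Request:
apply_moves --pt "0.4 25.4 -1.3 0 -0.012 0" --pt "0.4 25.4 -1.3 0 -0.012 0" --pt "0.4 25.4 -1.3 0 -0.012 0" --pt "0.4 25.4 -1.3 0 -0.012 0" --pt "0.3 25.4 -1.3 0 -0.012 0"

```text
time: 20.32
tool_pos: [494.2, 203.6, 184.6]
tcp_rot: [179.8, 34.8, 177.6]
ft_force: [0.4, 0.8, -2.5]
finger_gap: 47.3
grip_force: 83.7
```

Request:
apply_moves --pt "7.7 17.6 1.3 0.011 -0.006 0.015" --pt "8 17.4 1.1 0.011 -0.006 0.015" --pt "8.3 17.3 0.8 0.011 -0.006 0.015" --pt "8.5 17.2 0.6 0.011 -0.006 0.015" --pt "8.8 17.1 0.4 0.011 -0.006 0.015"

```text
time: 20.95
tool_pos: [469.5, 292.3, 157.0]
tcp_rot: [179.8, 36.5, 172.3]
ft_force: [0.3, -0.2, -2.8]
finger_gap: 47.2
grip_force: 83.7
```

Request:
apply_moves --pt "9 17 0.1 0.011 -0.006 0.015" --pt "9.3 16.8 -0.1 0.011 -0.006 0.015" --pt "9.5 16.7 -0.4 0.011 -0.006 0.015" --pt "9.8 16.5 -0.6 0.011 -0.006 0.015" --pt "10 16.4 -0.8 0.011 -0.006 0.015"

```text
time: 21.58
tool_pos: [445.2, 381.2, 129.7]
tcp_rot: [179.7, 38.2, 166.8]
ft_force: [0.2, -0.3, -1.7]
finger_gap: 47.2
grip_force: 83.7
```

Run:
```python
from h import *
np.set_printoptions(suppress=True,precision=1)
now();s=sense();print(s['ft_force'],s['joint_pos'],s['tool_pos'],s['time'])
save('side','side7.png')
a=cv2.imread('pics/side7.png')[120:240,100:260];cv2.imwrite('pics/m7.png',cv2.resize(a,(640,480),interpolation=cv2.INTER_CUBIC))
M=np.array([432.5,382.,4.]);h=-13;hh=np.radians(h);F=M+[0,0,1]-15*np.array([np.cos(hh),np.sin(hh),0])
e0=json.load(open('rel.json'))[1]
st=plan(*pose(F,e0,h),10)
```

```text
F shelf [-53.3 351.4   4. ] e 51.8 h -12.7 tilt -0.2
[ 0.2 -0.3 -1.7] [ 58.9  -3.7 113.  -40.9  63.6  -1.6] [445.2 381.2 129.7] 21.575
[[4.1, -0.3, 5.5, 0.0, 0.0, -0.0], [4.1, -0.3, 5.5, 0.0, 0.0, -0.0], [4.1, -0.3, 5.5, 0.0, 0.0, -0.0], [4.1, -0.3, 5.5, 0.0, 0.0, -0.0], [4.1, -0.3, 5.5, 0.0, 0.0, -0.0]]
[[4.1, -0.3, 5.5, 0.0, 0.0, -0.0], [4.1, -0.3, 5.5, 0.0, 0.0, -0.0], [4.1, -0.3, 5.5, 0.0, 0.0, -0.0], [4.1, -0.3, 5.5, 0.0, 0.0, -0.0], [4.1, -0.3, 5.5, 0.0, 0.0, -0.0]]
end [445.5 379.9  60.3] err [0.  0.3 0.3] rot err deg [ 0.2  0.2 -0.1]
```

View pics/m7.png

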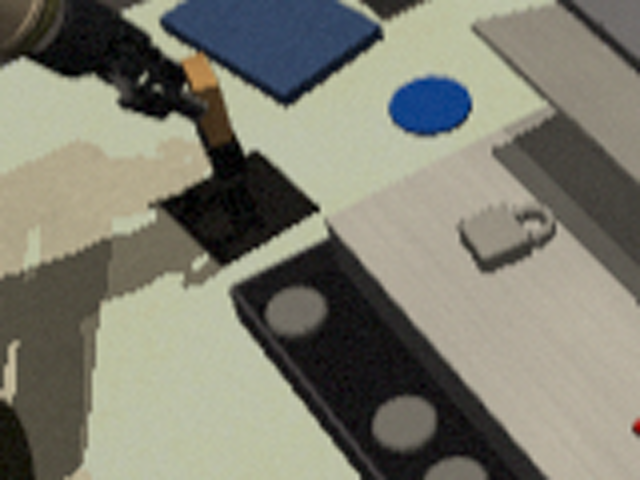

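The scraper is held upright above the mat (handle at (208,100), foot at (230,155)), and the tokens lie in the trough at (297,310) and (403,423). Now I lower it.

Request:
apply_moves --pt "4.1 -0.2 5.5 0 0 0" --pt "4.1 -0.2 5.5 0 0 0" --pt "4.1 -0.2 5.5 0 0 0" --pt "4.1 -0.2 5.5 0 0 0" --pt "4.1 -0.2 5.5 0 0 0"

```text
time: 22.25
tool_pos: [446.2, 378.9, 94.9]
tcp_rot: [179.8, 38.2, 166.9]
ft_force: [-0.1, -0.2, -3.9]
finger_gap: 47.4
grip_force: 83.8
```

Request:
apply_moves --pt "4.1 -0.2 5.5 0 0 0" --pt "4.1 -0.2 5.5 0 0 0" --pt "4.1 -0.2 5.5 0 0 0" --pt "4.1 -0.2 5.5 0 0 0" --pt "3.5 -0.2 4.5 0 0 0"

```text
time: 22.88
tool_pos: [446.6, 378.0, 61.7]
tcp_rot: [179.8, 38.2, 167.0]
ft_force: [-0.3, 0.0, -3.0]
finger_gap: 46.9
grip_force: 83.8
```

Run:
```python
from h import *
now();s=sense();print(s['ft_force'].round(1),s['tool_pos'].round(1),s['time'])
```

```text
F shelf [-51.7 348.4 -64. ] e 51.8 h -12.7 tilt -0.2
[-0.3  0.  -3. ] [446.6 378.   61.7] 22.875
```

Request:
apply_moves --pt "0.3 0 0.4 0 0 0" --pt "0.3 0 0.4 0 0 0" --pt "0.3 0 0.4 0 0 0" --pt "0 0 0 0 0 0" --pt "0 0 0 0 0 0"

```text
time: 23.5
tool_pos: [446.7, 378.2, 60.9]
tcp_rot: [179.8, 38.2, 166.9]
ft_force: [-0.2, 0.5, -2.1]
finger_gap: 46.9
grip_force: 83.8
```

Run:
```python
from h import *
now();s=sense();print(s['ft_force'].round(1),s['tool_pos'].round(1),s['time'])
```

```text
F shelf [-51.6 348.5 -64.8] e 51.8 h -12.7 tilt -0.2
[-0.2  0.5 -2.1] [446.7 378.2  60.9] 23.5
```

Request:
apply_moves --pt "0.3 0 0.4 0 0 0" --pt "0.3 0 0.4 0 0 0" --pt "0.3 0 0.4 0 0 0" --pt "0 0 0 0 0 0" --pt "0 0 0 0 0 0"

```text
time: 24.12
tool_pos: [446.9, 378.3, 59.7]
tcp_rot: [179.8, 38.2, 166.9]
ft_force: [-1.2, -1.1, 2.1]
finger_gap: 47.4
grip_force: 84.1
```

Request:
apply_moves --pt "0 0 0 0 0 0" --pt "0 0 0 0 0 0" --pt "0 0 0 0 0 0" --pt "0 0 0 0 0 0" --pt "0 0 0 0 0 0" --fingers 85

```text
time: 24.75
tool_pos: [446.7, 378.1, 59.2]
tcp_rot: [179.8, 38.2, 166.9]
ft_force: [-0.2, 0.2, 0.5]
finger_gap: 85.0
grip_force: 0.0
```

Request:
apply_moves --pt "0 0 -15 0 0 0" --pt "0 0 -25 0 0 0" --pt "0 0 -30 0 0 0" --pt "0 0 -30 0 0 0" --pt "0 0 -30 0 0 0"

```text
time: 25.38
tool_pos: [367.2, 396.1, 163.1]
tcp_rot: [179.7, 38.2, 166.9]
ft_force: [0.2, -0.4, 0.1]
finger_gap: 85.6
grip_force: 0.0
```

Request:
apply_moves --pt "0 0 0 0 0 0" --pt "0 0 0 0 0 0" --pt "0 0 0 0 0 0" --pt "0 0 0 0 0 0" --pt "0 0 0 0 0 0"

```text
time: 26.0
tool_pos: [368.5, 395.3, 160.9]
tcp_rot: [179.9, 38.2, 167.0]
ft_force: [-0.0, 0.3, 0.7]
finger_gap: 85.0
grip_force: 0.0
```

Run:
```python
from h import *
np.set_printoptions(suppress=True,precision=1)
s=sense();print(s['ft_force'],s['tool_pos'],s['time'],s['finger_gap'])
save('side','side8.png');p,d=eyes.snapshot('top');W=world('top',d)
a=cv2.imread('pics/side8.png')[110:280,120:290];b=p[130:280,90:330,::-1]
cv2.imwrite('pics/m8.png',np.hstack([cv2.resize(a,(300,300)),cv2.resize(b,(480,300))]))
for n in('token1_center','padlock','fob','scraper','mat','flap_edge'):print(n,[(np.round(r['xyz']).tolist(),round(r['confidence'],2)) for r in models.place_of(n,'side')])
X,Y,Z=W[...,0],W[...,1],W[...,2];m=(d>0)&(abs(X-435)<40)&(abs(Y-384)<45)&(Z>105)&(Z<130)
print(m.sum(),W[m].mean(0) if m.any() else '',cv2.minAreaRect(W[m][:,:2].astype(np.float32)) if m.any() else '')
```

```text
[-0.   0.3  0.7] [368.5 395.3 160.9] 26.0 85.01538872490056
token1_center [([400.0, -50.0, 22.0], 0.72), ([811.0, -277.0, 8.0], 0.62), ([706.0, -263.0, 9.0], 0.62), ([403.0, -49.0, 11.0], 0.49)]
padlock [([591.0, 111.0, 71.0], 0.83), ([406.0, 34.0, 14.0], 0.25)]
fob [([545.0, -520.0, -0.0], 0.68), ([574.0, -146.0, 69.0], 0.67)]
scraper [([431.0, 386.0, 3.0], 0.61)]
mat [([430.0, 380.0, 1.0], 0.58)]
flap_edge [([637.0, 24.0, 221.0], 0.89), ([452.0, 29.0, 74.0], 0.36)]
145 [433.6 381.1 118.4] ((433.4662170410156, 382.1763916015625), (52.05644989013672, 24.37774085998535), 78.64826202392578)
```

View pics/m8.png

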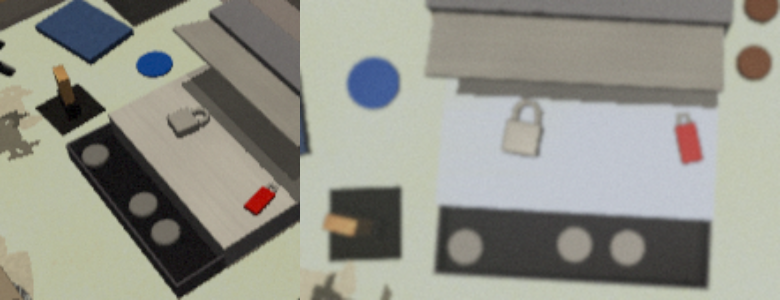

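The scraper stands upright on its mat (top view (345,225)). All three tokens lie flat in the trough at (465,246), (575,244) and (627,246). The padlock, fob and flap have not moved.

```bash
python3 -c "
from bench import job
print(job.hand_in())"
```

```text
the job is handed in; nothing more can be done
None
```

I handed the job in at about 26 s: all three tokens lie flat in the trough, the scraper stands upright on its mat about 2 mm from the middle, and the last pictures show the padlock, fob and flap where they started.

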